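# Crank on the coffee mill, mug on its hook

## Task

Tidy up the coffee corner: first fit the crank with the red knob back onto the coffee mill's square shaft, pushed fully home, and let it go. Then hang the blue mug by its handle on the hook of the mug stand and leave it hanging there. Do not knock over or push away the yellow mug, red tumbler, coffee jar or sugar bowl.

Things in the scene. Friction and masses are not known exactly. Their poses are not given: they have to be found in the camera images.
- crank: Mill crank, lying flat as it will sit on the mill, 180 g. Origin: hub's underside centre, z up. Hub: dark steel block 30 x 30 x 34 mm tall, 14.5 mm square bore right through along z, sides parallel to its x and y; grip it across its y faces. Flat bright arm at the bottom (16 wide, 6 thick) along +x to an upright red knob (26 mm diameter, top at 40 mm) 95 mm from the bore's axis.
- mill: Coffee mill, fixed: wooden box 120 x 120 mm, 100 mm tall, with a brass dome up to 126 mm and the vertical spindle on top. Origin: centre of its underside; its small drawer looks to -x.
- spindle_seat (a point): On the spindle's axis, top of its round 36 mm collar, 136 mm above the table: the hub's underside rests here when home. A 12 x 12 mm square steel shaft stands 30 mm up from here (top 4 mm stepped to 9.5 and 6.5 mm as lead-in), sides parallel to this point's x and y; turns with the spindle. Any of the four quarter turns of the crank fits.
- spindle (a joint): Turn of the mill's spindle about the vertical relative to the mill (rad, anticlockwise from above); it turns stiffly (0.06 N m friction).
- blue_mug: Blue mug, upright: cylinder 66 mm outer diameter, 95 mm tall, wall 4 mm, open on top, about 260 g. Origin: centre of its underside, z up. Handle: a D-shaped loop of 10 mm bar in the mug's y-z plane on its +y side, out to 78 mm from the axis; its opening (y 33 to 68 mm, z 21 to 73 mm) lets a bar pass along the mug's x axis.
- blue_mug_loop (a point): Centre of the opening in the blue mug's handle, 51 mm along +y from the mug's axis and 47 mm above its underside; axes as the mug's.
- stand: Mug stand, fixed. Origin: centre of the foot's underside. Dark foot 124 mm diameter, 14 thick; wooden post 18 mm diameter, top at 215 mm. One flat hook of two 8 mm dark steel rods 12 mm apart (20 mm wide over all, 8 mm thick) leaves the post at 170 mm height along the stand's -x, rising to 182 mm at 85 mm out, then turns up to its end 94 mm out, 198 mm high (centre line).
- hook_mid (a point): Point on the hook's centre line 50 mm out from the post axis, 177 mm above the table; axes as the stand's (the hook points to -x).
- hook_tip (a point): Centre of the hook's upturned end, 94 mm out from the post axis, 198 mm above the table.
- yellow_mug: Yellow bystander mug, upright: cylinder 66 mm outer diameter, 95 mm tall, wall 4 mm, open on top, about 260 g. Origin: centre of its underside, z up. The same shape as the blue mug. Leave it.
- tumbler: Red plastic tumbler, bystander, 72 mm rim diameter, 130 mm tall; origin at the centre of its underside.
- coffee_jar: Amber glass coffee jar with a black cap, bystander, 76 mm diameter, 110 mm tall; origin at the centre of its underside.
- sugar_bowl: White sugar bowl, bystander, 90 mm rim diameter, 50 mm tall; origin at the centre of its underside.

How it is judged:
On the way, in this order (a step that is already met when the one before it is completed fails the run):
1. the crank is on the mill's square shaft, fully home: hub within 4 mm of the collar and of the axis, level, and let go (z of crank in the frame of spindle_seat between -0.003 and 0.004 m and horizontal distance between crank and spindle_seat below 0.004 m and angle between crank's own z axis and vertical below 0.08 rad and contact force between crank and the fingers below 0.1 N), for 0.2 s.
2. the blue mug hangs from the hook by its handle, let go (x of blue_mug_loop in the frame of hook_mid between -0.05 and 0.045 m and y of blue_mug_loop in the frame of hook_mid between -0.025 and 0.025 m and z of blue_mug_loop in the frame of hook_mid between -0.045 and 0 m and contact force between blue_mug and stand above 0.5 N and contact force between blue_mug and the fingers below 0.1 N), for 0.2 s.
At the end, for the whole second after the job is handed in: Crank fully home on the shaft (within 4 mm, level); blue mug hanging with the hook bar through its handle, between post and upturned end (opening centre at most 45 mm below, 25 mm aside). Both let go and at rest (mug swaying under 100 mm/s, crank under 30); robot touches nothing (all of step 1 and all of step 2 and linear speed of blue_mug below 0.1 m/s and linear speed of crank below 0.03 m/s).
It fails at once if yellow mug is pushed more than 40 mm or tipped more than 0.5 rad (distance of yellow_mug from where it was at the start of the episode above 0.04 m or angle between yellow_mug's own z axis and vertical above 0.5 rad).
It fails at once if tumbler is pushed more than 40 mm or tipped more than 0.5 rad (distance of tumbler from where it was at the start of the episode above 0.04 m or angle between tumbler's own z axis and vertical above 0.5 rad).
It fails at once if coffee jar is pushed more than 40 mm or tipped more than 0.5 rad (distance of coffee_jar from where it was at the start of the episode above 0.04 m or angle between coffee_jar's own z axis and vertical above 0.5 rad).
It fails at once if sugar bowl is pushed more than 40 mm or tipped more than 0.5 rad (distance of sugar_bowl from where it was at the start of the episode above 0.04 m or angle between sugar_bowl's own z axis and vertical above 0.5 rad).
It also fails if it takes over 72 s, if anything falls off the work surface, if the arm or the gripper's body presses on something with over 40 N, if the wrist force passes 120 N, or if a joint passes its speed limit or range.

## Robot

A 6-joint arm with a two-finger parallel gripper is mounted at the origin on the work surface. World frame = base frame: x ahead of the robot, y to its left, z up, the work surface at z = 0. Lengths are in m, angles in rad, forces in N, time in s.
With the tool pointing down it reaches from about 0.35 to 0.875 m from the base axis. Payload 4.2 kg.
Tool frame: the origin (TCP) lies at the very end of the fingers, on their centre line; the grasp point (between the pads) lies manip.tcp_to_grasp behind it (manip.tcp_to_grasp is the distance from the TCP to the grasp point, in m); z points along the fingers, x is the direction in which the jaws open and shut, and the axes are right-handed (so a half turn about z gives the same grasp; the last joint's range is limited). The gripper opens to 87 mm and grips with 3 to 60 N. Pads are 19 mm wide; open, the fingers measure 117 mm over their backs; the gripper's body (75 mm by 190 mm) begins 51 mm behind the grasp point.
Start: joints at [1.462, 0.385, 0.008, 0, -1.194, -0.259], TCP at [0.225, 0.583, 0.223] pointing down, gripper open.
Joint ranges: [-3.14, 3.14], [-1.21, 2.06], [-1.07, 1.41], [-3.16, 2.05], [-2.99, -0.16], [-3.1, 3.1]. Speed limits (rad/s): [2.79, 2.79, 3.14, 3.14, 3.14, 3.14].

## Interface

Orientations are given as a rotation vector (axis times angle).
In Python, from workcell import manip, vision gives the robot as it stands.
- The arm moves only by the shell command python3 -m creep 'ROWS' [FORCE]. ROWS is JSON, a list that holds one entry, the list of rows, each a list of 5 numbers: the shift along the tool's x, y, z in units of 60 mm (1.0 is 60 mm), then the turn about the tool's z in units of 6 degrees (1.0 is 6 degrees), then the opening, from 0 (shut) to 1 (fully open). In form: [[[tx, ty, tz, yaw, grip], ...]]. A call has 1 to 10 rows; each row is the pose to reach, as a shift and turn from the pose measured when the call began, along the tool's axes at that moment; what a row does not reach only later rows make up. A row lasts 1/8 s, in which the tool goes at most 62.5 mm and 10.7 degrees, less where a joint would pass 70% of its speed; a pose out of reach is approached as far as the arm can. A call with a gripper value outside its range is refused whole. The fingers move at their own pace and stop on an object; FORCE is the grip in N (left out, the last holds). Time passes only in rows, so rows that repeat a pose let the fingers close. It gives the time, the measured TCP pose, the force and the opening at its end, in the units of the state.
- manip.sense(): the state, without advancing time (a new reading comes with each control period).
- vision.snapshot(name): name is "scene" or "top"; returns a dict with "frame" (400x640x3 uint8, red, green, blue), "fx", "fy", "cx", "cy" (pixels), "world_to_cam" (4x4, takes a point from world to camera coordinates). Camera axes: x right, y down, z forward; pixel columns grow to the right and rows downward; lengths in m; the calibration is good to about 2 mm. A picture is of the moment at which its call begins. There is no depth.
- manip.job_done(): hands the job in, once; it reports no verdict.
The state is a dict: "clock": time; "qpos": joint angles; "joint_velocities": joint speeds; "effort": joint torques, N m; "ee_pos": TCP position; "eef_rot": TCP orientation; "wrist_force": force on the tool from outside, world axes, zero at the start; "wrist_torque": the same for the moment, N m; "gripper_width": opening from 0.0 (shut) to 1.0 (fully open).
Only numpy, scipy, OpenCV 4.12 (cv2) and the standard library are available. Lean on these libraries where they do the work, as an engineer would, in place of code of your own. Each camera call takes 0.05 s, during which the arm holds its last target. There are 200 camera calls.

## Working session

There is one attempt and no reset: what is moved stays moved. The work goes in short steps, Python scripts to look and compute and a shell command to move; the robot and the scene stay as the last step left them, time stands still between calls to the robot, and variables do not carry over. Pictures are saved under pics/ and viewed, about 8 in all and at most 12, crops included, and the job is handed in when it is done.

```bash
mkdir -p pics; cat > h.py <<'E'
import numpy as np, cv2, json
from workcell import manip, vision
from scipy.spatial.transform import Rotation as R
def snap(name,out,crop=None,scale=1):
    s=vision.snapshot(name); np.savez(f'pics/{out}.npz',**{k:np.array(v) for k,v in s.items()})
    save(s['frame'],out,crop,scale); return s
def save(f,out,crop=None,scale=1):
    f=np.array(f)
    if crop: f=f[crop[1]:crop[3],crop[0]:crop[2]]
    f=cv2.resize(f,None,fx=scale,fy=scale,interpolation=cv2.INTER_CUBIC)
    cv2.imwrite(f'pics/{out}.png',f[:,:,::-1])
def load(out): return dict(np.load(f'pics/{out}.npz'))
def ray(s,u,v):
    M=np.array(s['world_to_cam']);Rm=M[:3,:3];c=-Rm.T@M[:3,3]
    return c,Rm.T@np.array([(u-s['cx'])/s['fx'],(v-s['cy'])/s['fy'],1])
def atz(s,u,v,z):
    c,d=ray(s,u,v); return (c+d*(z-c[2])/d[2]).round(4)
def proj(s,p):
    M=np.array(s['world_to_cam']);q=M[:3,:3]@np.array(p)+M[:3,3]
    return (s['fx']*q[0]/q[2]+s['cx'],s['fy']*q[1]/q[2]+s['cy'])
def rows(p,yaw=None):
    "units to move tcp to world p"
    st=manip.sense();r=R.from_rotvec(st['eef_rot'])
    return (r.inv().apply(np.array(p)-st['ee_pos'])/0.06).round(3)
E
python3 - <<'E'
from h import *
a=snap('top','t0');b=snap('scene','s0')
for s in(a,b): print(ray(s,320,200),s['fx'])
st=manip.sense();print(st,manip.tcp_to_grasp);print(R.from_rotvec(st['eef_rot']).as_matrix().round(3))
E
```

```text
(array([0.31002846, 0.00739924, 1.47872041]), array([ 0.20076884, -0.00285986, -0.97967723])) 476.3007688886763
(array([1.02109796, 0.60009411, 1.28979279]), array([-0.31713609, -0.45981496, -0.82960408])) 474.4761017296888
{'clock': 0.1, 'qpos': array([ 1.46158571e+00,  3.85480753e-01,  6.78738886e-03, -4.21376804e-04,
       -1.19401202e+00, -2.58612250e-01]), 'joint_velocities': array([-0.00193509, -0.00178032,  0.00424989,  0.00340368, -0.00117335,
       -0.00127154]), 'effort': array([-7.34390105e-04, -3.91689205e+01,  1.87935966e+01,  4.23198894e+00,
        1.34909098e-02, -7.32793410e-05]), 'ee_pos': array([0.22452916, 0.5827092 , 0.2215801 ]), 'eef_rot': array([ 1.77665537e+00, -2.58909419e+00,  1.87049457e-03]), 'wrist_force': array([ 0.12810167, -0.0351666 , -0.01186057]), 'wrist_torque': array([-0.00078175,  0.03756682,  0.01919585]), 'gripper_width': 0.998889901818193} 0.0187
[[-0.36  -0.933 -0.001]
 [-0.933  0.36  -0.002]
 [ 0.002 -0.    -1.   ]]
```

View pics/t0.png

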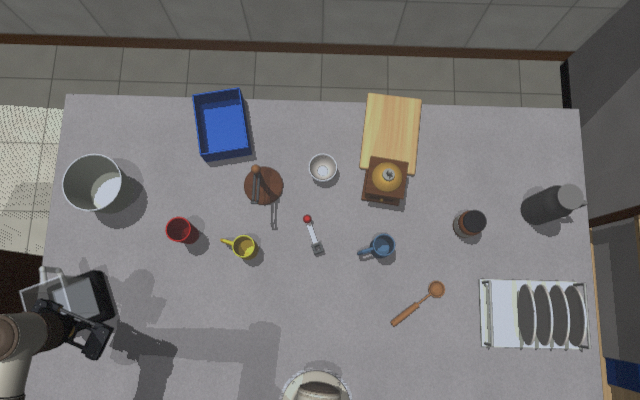

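View pics/s0.png

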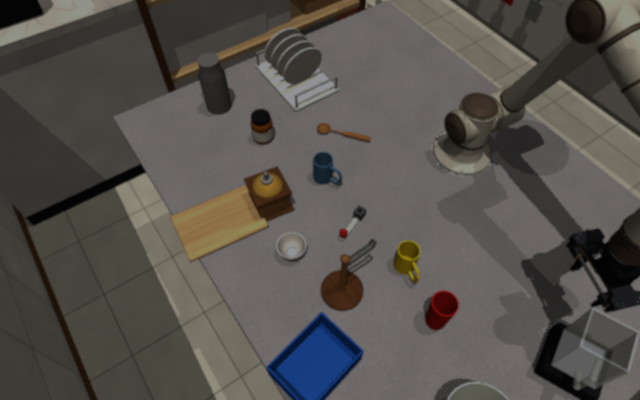

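The top view shows the crank (hub ≈(318,249), knob ≈(307,219)), blue mug ≈(383,244) with its handle to the lower left, the mill ≈(385,180), and the stand ≈(263,186) with its hook pointing down to ≈(273,228). I'll enlarge both views.

```bash
python3 - <<'E'
from h import *
save(load('t0')['frame'],'t0c',(220,145,420,265),4)
s=load('s0')['frame']; save(s,'s0c',(230,140,430,290),4)
E
```

```text
(no output)
```

View pics/t0c.png

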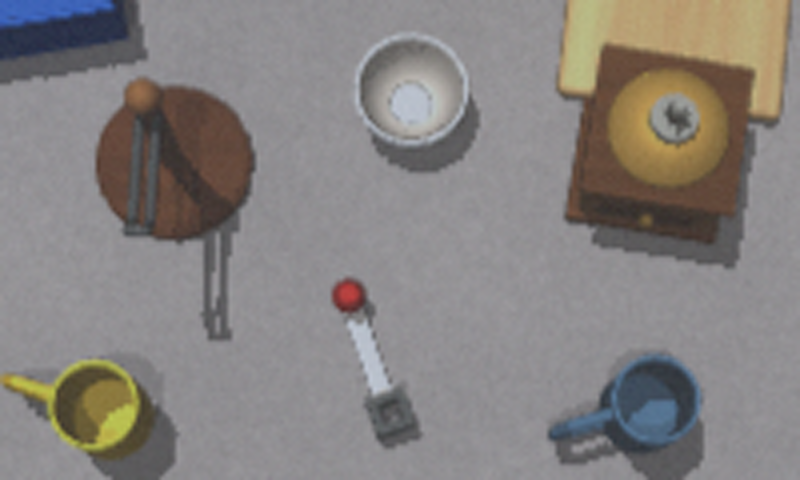

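View pics/s0c.png

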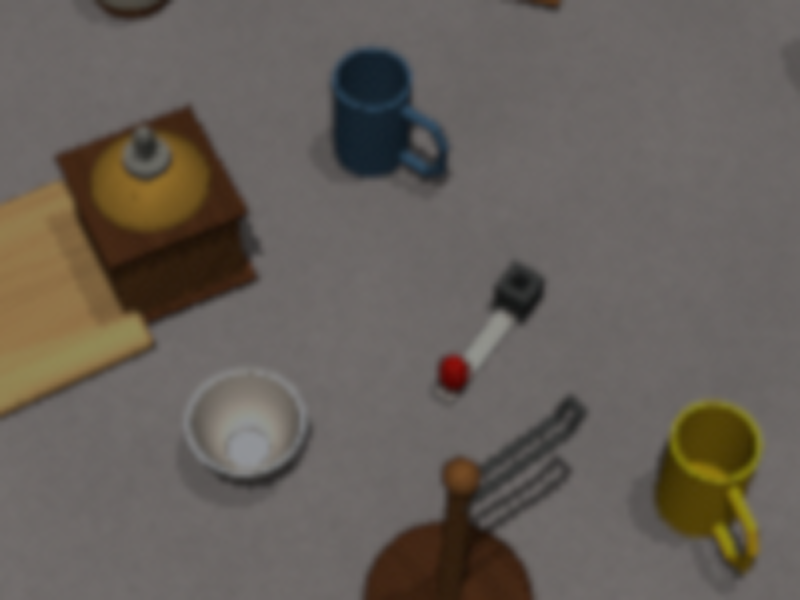

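```bash
python3 - <<'E'
from h import *
t=load('t0');s=load('s0')
T=lambda x,y,z:atz(t,220+x/4-.4,145+y/4-.4,z)
S=lambda x,y,z:atz(s,230+x/4-.4,140+y/4-.4,z)
for n,a in dict(hub=(391,409,.034),knob=(349,293,.040),mugc=(654,402,.095),mughandle=(553,432,.06),collar=(674,118,.136),c1=(603,45,.1),c2=(753,70,.1),c3=(733,213,.1),c4=(580,192,.1),post=(143,97,.215),foot=(175,163,.014),tipL=(130,228,.2),tipR=(146,230,.2),ymug=(97,405,.095),bowl=(412,90,.05)).items(): print('T',n,T(*a))
for n,a in dict(hub=(520,280,.034),knob=(455,364,.036),mugc=(371,82,.095),mughandle=(443,150,.05),collar=(147,156,.136),post=(461,474,.215),tip=(571,408,.2)).items(): print('S',n,S(*a))
ft=np.mean([vision.snapshot('top')['frame'].astype(float) for _ in range(6)],0)
fs=np.mean([vision.snapshot('scene')['frame'].astype(float) for _ in range(6)],0)
np.savez('pics/avg.npz',t=ft,s=fs)
A=cv2.resize(ft[163:188,376:401],None,fx=16,fy=16,interpolation=cv2.INTER_CUBIC)
B=cv2.resize(fs[165:190,254:279],None,fx=16,fy=16,interpolation=cv2.INTER_CUBIC)
cv2.imwrite('pics/sh.png',np.clip(np.hstack([A,B])*1.3,0,255).astype('uint8')[:,:,::-1])
E
```

```text
T hub [0.4607 0.0075 0.034 ]
T knob [0.548 0.042 0.04 ]
T mugc [ 0.4644 -0.1841  0.095 ]
T mughandle [ 0.444  -0.1136  0.06  ]
T collar [ 0.6677 -0.193   0.136 ]
T c1 [ 0.7326 -0.1449  0.1   ]
T c2 [ 0.7163 -0.258   0.1   ]
T c3 [ 0.6058 -0.242   0.1   ]
T c4 [ 0.6186 -0.1284  0.1   ]
T post [0.6512 0.1829 0.215 ]
T foot [0.6524 0.1829 0.014 ]
T tipL [0.5625 0.189  0.2   ]
T tipR [0.5614 0.178  0.2   ]
T ymug [0.4517 0.2208 0.095 ]
T bowl [ 0.7073 -0.0022  0.05  ]
S hub [0.4585 0.0045 0.034 ]
S knob [0.5465 0.0384 0.036 ]
S mugc [ 0.4708 -0.1855  0.095 ]
S mughandle [ 0.4416 -0.1239  0.05  ]
S collar [ 0.6698 -0.1948  0.136 ]
S post [0.6583 0.1858 0.215 ]
S tip [0.5654 0.1818 0.2   ]
```

View pics/sh.png

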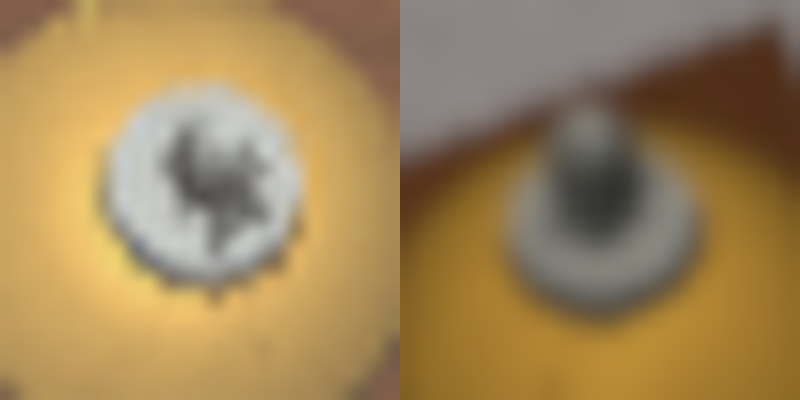

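The left half shows the collar centre ≈(200,185) with the shaft blurred on it. The right half shows the shaft standing at ≈(595,180). The spindle angle isn't readable by eye, so I'll fit it later from the averaged images. Next I go above the crank (hub ≈(0.4595,0.006), yaw ≈21.3°).

```bash
python3 -m creep '[[[0.7,-0.7,-0.5,-0.7,1],[1.5,-1.4,-0.5,-1.4,1],[2.3,-2.15,-0.5,-2.1,1],[3.05,-2.85,-0.5,-2.8,0.9],[3.8,-3.55,-0.5,-3.5,0.8],[4.55,-4.3,-0.5,-4.2,0.7],[5.3,-5,-0.5,-5,0.7],[6.1,-5.7,-0.5,-5.7,0.7],[6.85,-6.4,-0.5,-6.4,0.7],[7.56,-7.12,-0.5,-7.07,0.7]]]' 25
python3 - <<'E'
from h import *
st=manip.sense();m=R.from_rotvec(st['eef_rot']).as_matrix()
print(st['ee_pos'],st['qpos'],st['gripper_width'],np.degrees(np.arctan2(m[1,0],m[0,0])))
print(rows([.4595,.006,.12]))
# spindle yaw fit in both views
from scipy.ndimage import gaussian_filter
av=np.load('pics/avg.npz'); K=6
def fit(cal,img,name):
    u0,v0=map(int,proj(cal,[.669,-.194,.145])); h=9
    I=img[v0-h:v0+h,u0-h:u0+h].mean(2).ravel()
    def px(p):
        u,v=proj(cal,p); return [(u-(u0-h)+.5)*K,(v-(v0-h)+.5)*K]
    c=-np.array(cal['world_to_cam'])[:3,:3].T@np.array(cal['world_to_cam'])[:3,3]
    res=[]
    for th in range(0,90,6):
        best=(1e9,)
        for dx in np.arange(-.004,.0041,.002):
          for dy in np.arange(-.004,.0041,.002):
            o=np.array([.669+dx,-.194+dy]); a=np.radians(th)
            lab=np.zeros((2*h*K,2*h*K),np.uint8)
            def poly(P,l): cv2.fillPoly(lab,[np.int32(np.round([px(p) for p in P]))],l)
            an=np.linspace(0,2*np.pi,40)
            for r,z,l in((.018,.130,1),(.018,.136,2)): poly([[o[0]+r*np.cos(q),o[1]+r*np.sin(q),z] for q in an],l)
            for w,z0,z1,l in((.006,.136,.162,3),(.00475,.162,.164,3),(.00325,.164,.166,3)):
                C=[o+np.sqrt(2)*w*np.array([np.cos(a+np.pi/4+k*np.pi/2),np.sin(a+np.pi/4+k*np.pi/2)]) for k in range(4)]
                for k in range(4):
                    p,q=C[k],C[(k+1)%4]; n=(p+q)/2-o
                    if n@(c[:2]-o)>0: poly([[*p,z0],[*q,z0],[*q,z1],[*p,z1]],4+k)
                poly([[*p,z1] for p in C],3)
            cols=[]
            for l in range(8):
                m=(lab==l).astype(float)
                if m.any(): cols.append(gaussian_filter(m,.7*K).reshape(2*h,K,2*h,K).mean((1,3)).ravel())
            A=np.array(cols).T; x=np.linalg.lstsq(A,I,rcond=None)[0]; e=((A@x-I)**2).mean()
            if e<best[0]: best=(e,dx,dy)
        res.append((round(best[0],1),th,best[1:]))
    res.sort(); print(name,[(e,t,tuple(np.round(d,3))) for e,t,d in res[:6]],res[-1][0])
fit(load('t0'),av['t'],'top'); fit(load('s0'),av['s'],'scene')
E
```

```text
clock: 1.95
ee_pos: [0.4587, 0.0089, 0.2532]
eef_rot: [-2.596, 1.767, -0.002]
wrist_force: [-0.4, 1.5, -0.2]
gripper_width: 0.699
[0.45866123 0.00892399 0.25319796] [ 3.75281590e-01  7.26278072e-02 -3.27632361e-01  4.34802165e-05
 -1.16872022e+00  1.57081735e+00] 0.6989534796822754 -68.4957736870629
[0.05  0.009 2.22 ]
top [(np.float64(185.9), 6, (np.float64(0.0), np.float64(0.0))), (np.float64(186.8), 84, (np.float64(0.0), np.float64(0.0))), (np.float64(187.5), 0, (np.float64(0.0), np.float64(0.0))), (np.float64(187.7), 12, (np.float64(0.0), np.float64(0.0))), (np.float64(189.5), 18, (np.float64(0.0), np.float64(0.0))), (np.float64(192.9), 24, (np.float64(0.0), np.float64(0.0)))] 212.9
scene [(np.float64(254.7), 36, (np.float64(0.0), np.float64(-0.004))), (np.float64(255.0), 18, (np.float64(0.0), np.float64(-0.004))), (np.float64(255.2), 24, (np.float64(0.0), np.float64(-0.004))), (np.float64(255.6), 30, (np.float64(0.0), np.float64(-0.004))), (np.float64(256.0), 12, (np.float64(0.0), np.float64(-0.004))), (np.float64(256.1), 42, (np.float64(0.0), np.float64(-0.004)))] 266.9
```

```bash
python3 -m creep '[[[0.05,0,0.9,0,0.7],[0.05,0,1.8,0,0.7],[0.05,0,2.7,0,0.7],[0.05,0,3.4,0,0.7],[0.05,0,3.9,0,0.7],[0.05,0,4.12,0,0.7],[0.05,0,4.12,0,0.1],[0.05,0,4.12,0,0.1],[0.05,0,4.12,0,0.1],[0.05,0,4.12,0,0.1]]]' 25
python3 - <<'E'
from h import *
snap('scene','s1',(270,140,390,230),6)
print(manip.sense()['ee_pos'])
# refit spindle: only pixels in collar
E
```

```text
clock: 3.2
ee_pos: [0.4607, 0.0066, 0.0069]
eef_rot: [-2.594, 1.766, -0.003]
wrist_force: [-0.6, 1.0, 3.3]
gripper_width: 0.344
[0.46065397 0.00652999 0.00684754]
```

View pics/s1.png

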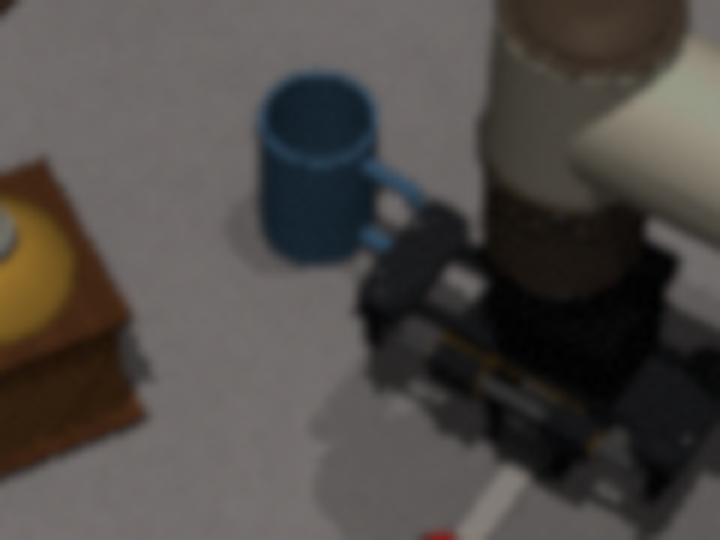

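The gripper is closed on the hub (opening 29.9 mm) and the blue mug stands clear at crop (318,160). Lifting and carrying to above the spindle.

```bash
python3 -m creep '[[[0,0,-0.7,0,0.1],[0,0,-1.5,0,0.1],[0,0,-2.3,0,0.1],[0,0,-3.1,0,0.1],[0.5,-0.2,-3.8,0,0.1],[1.4,-0.6,-3.8,0,0.1],[2.2,-1,-3.8,0,0.1],[3,-1.4,-3.8,0,0.1],[3.8,-1.75,-3.8,0,0.1],[4.38,-2,-3.8,0,0.1]]]' 40
python3 -m creep '[[[0,0,0,0,0.1],[0,0,0,0,0.1]]]'
python3 - <<'E'
from h import *
a=snap('scene','s2',(220,125,320,225),1);b=snap('top','t2',(340,130,440,230),1)
f=np.hstack([cv2.resize(np.array(a['frame'])[130:225,230:310],None,fx=5,fy=5,interpolation=2),cv2.resize(np.array(b['frame'])[110:205,350:430],None,fx=5,fy=5,interpolation=2)])
cv2.imwrite('pics/c2.png',f[:,:,::-1])
st=manip.sense();print(st['ee_pos'],st['wrist_force'],st['wrist_torque'])
for s in(a,b): print(proj(s,st['ee_pos']))
for s in(a,b):
    F=np.array(s['frame']).astype(int);m=(F[:,:,0]>90)&(F[:,:,1]<F[:,:,0]*.35)&(F[:,:,2]<F[:,:,0]*.4)
    n,l,stt,c=cv2.connectedComponentsWithStats(m.astype('uint8'));print([(x[4],y.round(1)) for x,y in zip(stt[1:],c[1:]) if x[4]>8])
E
```

```text
clock: 4.5
ee_pos: [0.6684, -0.1958, 0.2335]
eef_rot: [-2.594, 1.768, 0.001]
wrist_force: [-0.5, -0.4, -1.4]
gripper_width: 0.344
clock: 4.75
ee_pos: [0.6675, -0.1955, 0.2322]
eef_rot: [-2.594, 1.769, 0.005]
wrist_force: [-1.0, -0.3, -1.8]
gripper_width: 0.346
[ 0.667674   -0.19499252  0.233616  ] [-0.80635282 -0.88215495 -2.04449947] [-0.11354591 -0.04389194 -0.00080666]
(np.float64(263.79393257755635), np.float64(157.76726398062914))
(np.float64(394.1681307433639), np.float64(165.00029671863768))
[(np.int32(28), array([240.6, 174.3])), (np.int32(97), array([440.9, 307.5])), (np.int32(15), array([451.7, 295.1]))]
[]
```

View pics/c2.png

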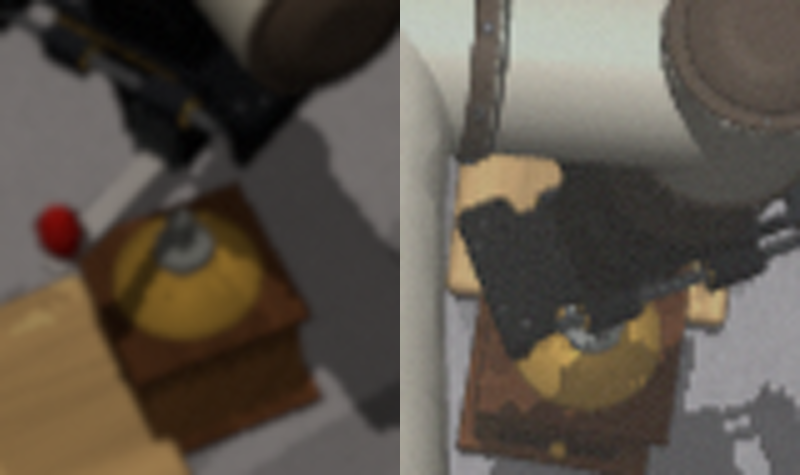

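```bash
python3 - <<'E'
from h import *
s=load('s2')
st=manip.sense();e=st['ee_pos'];m=R.from_rotvec(st['eef_rot']).as_matrix()
cx=-m[:2,1]; print('crank x dir',cx,np.degrees(np.arctan2(cx[1],cx[0])))
s0=load('s0')
def cent(s,box):
    F=s['frame'].astype(float);x0,y0,x1,y1=box;G=F[y0:y1,x0:x1];w=(G[:,:,0]-1.6*G[:,:,1]).clip(15)-15
    yy,xx=np.mgrid[y0:y1,x0:x1];return (xx*w).sum()/w.sum(),(yy*w).sum()/w.sum()
c0=cent(s0,(330,220,356,242));c2=cent(s,(232,165,252,188));print(c0,c2)
k0=atz(s0,*c0,.026);k2=atz(s,*c2,e[2]-.0068+.026);print(k0,k2)
print('bore0',k0[:2]-.095*np.array([.932,.363]),'bore2-tcp',k2[:2]-.095*cx-e[:2])
print('tilt tool z',m[:,2])
E
```

```text
crank x dir [0.93057085 0.36611057] 21.475955737983096
(np.float64(342.9752542644351), np.float64(232.36053495635457)) (np.float64(241.29438158408115), np.float64(175.35563792430747))
[0.5474 0.0383 0.026 ] [ 0.756  -0.162   0.2528]
bore0 [0.45886  0.003815] bore2-tcp [-7.82266180e-05 -1.78798094e-03]
tilt tool z [ 1.48246338e-04  2.28288131e-03 -9.99997383e-01]
```

```bash
python3 -m creep '[[[-0.01,-0.04,0.4,0,0.1],[-0.01,-0.04,0.8,0,0.1],[-0.01,-0.04,1,0,0.1],[-0.01,-0.04,1.08,0,0.1],[-0.01,-0.04,1.12,0,0.1],[-0.01,-0.04,1.15,0,0.1]]]'
python3 -c "
from h import *
st=manip.sense();print(st['ee_pos'],st['wrist_force'],st['wrist_torque'],rows([.6697,-.1933,.16]))"
```

```text
clock: 5.6
ee_pos: [0.6702, -0.1934, 0.1656]
eef_rot: [-2.594, 1.767, -0.001]
wrist_force: [-0.2, -0.6, -1.7]
gripper_width: 0.343
[ 0.67018111 -0.19343521  0.16555492] [-0.23546924 -0.60974771 -1.69087202] [-0.10921827  0.04328004 -0.01577842] [-0.005  0.007  0.093]
```

```bash
python3 -m creep '[[[0,0,0.08,0,0.1],[0,0,0.16,0,0.1],[0,0,0.24,0,0.1],[0,0,0.3,0,0.1]]]'
python3 -c "
from h import *
st=manip.sense();print(st['ee_pos'],st['wrist_force'],st['wrist_torque'])"
```

```text
clock: 6.1
ee_pos: [0.6701, -0.1934, 0.147]
eef_rot: [-2.595, 1.767, 0.0]
wrist_force: [-0.0, 0.2, -1.4]
gripper_width: 0.343
[ 0.67005932 -0.19338528  0.1469508 ] [-0.02060754  0.16942871 -1.39737197] [-0.06398143  0.00485793 -0.03582958]
```

```bash
python3 -m creep '[[[0,0,0.04,0,0.1],[0,0,0.08,0,0.1],[0,0,0.08,0,0.1],[0,0,0.08,0,0.6],[0,0,0.08,0,0.7],[0,0,0.08,0,0.7],[0,0,-0.3,0,0.7],[0,0,-0.9,0,0.7],[0,0,-1.7,0,0.7],[0,0,-2.5,0,0.7]]]'
python3 - <<'E'
from h import *
a=snap('scene','s3',(220,125,350,225),6)
st=manip.sense();print(st['ee_pos'],st['wrist_force'])
def cent(s,box):
    F=s['frame'].astype(float);x0,y0,x1,y1=box;G=F[y0:y1,x0:x1];w=(G[:,:,0]-1.6*G[:,:,1]).clip(15)-15
    yy,xx=np.mgrid[y0:y1,x0:x1];return (xx*w).sum()/w.sum(),(yy*w).sum()/w.sum()
a={k:np.array(v) for k,v in a.items()}
c=cent(a,(225,185,260,225));print(c,atz(a,*c,.162))
E
```

```text
clock: 7.35
ee_pos: [0.6697, -0.1938, 0.2983]
eef_rot: [-2.595, 1.767, 0.0]
wrist_force: [0.7, -0.2, 0.1]
gripper_width: 0.702
[ 0.67223329 -0.19509115  0.30716903] [ 1.16361898 -1.1164715   7.17624074]
(np.float64(245.176220806794), np.float64(194.79778900358735)) [ 0.7577 -0.1612  0.162 ]
```

View pics/s3.png

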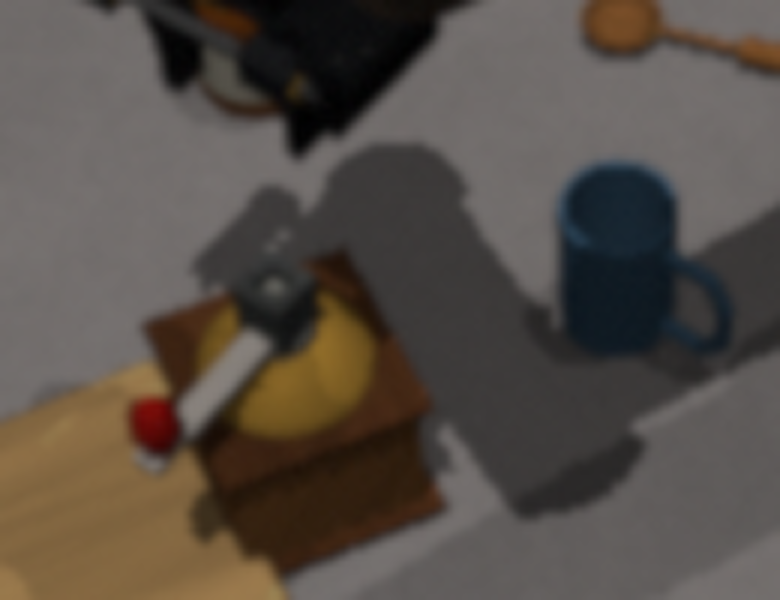

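The crank is on the shaft: the shaft top shows inside the bore at crop (272,288), and the knob at (155,425) is where a home crank should put it. Next is the mug pose, by a silhouette fit in both stored views, plus the stand.

```bash
cat > fit.py <<'E'
from h import *
from scipy.optimize import minimize
B={'t':np.array([.001,.0013,0]),'s':np.array([-.0012,-.0017,0])}
def mugmask(cal,b,x,y,th,shape=(400,640),K=4,off=(0,0)):
    m=np.zeros((shape[0]*K,shape[1]*K),np.uint8);c,s=np.cos(th),np.sin(th)
    W=lambda p:np.array([x+c*p[0]-s*p[1],y+s*p[0]+c*p[1],p[2]])+b
    P=lambda p:[(a+.5)*K for a in proj(cal,W(p))]
    an=np.linspace(0,2*np.pi,48)
    h=cv2.convexHull(np.float32([P((.033*np.cos(a),.033*np.sin(a),z)) for a in an for z in(0,.095)]))
    cv2.fillPoly(m,[np.int32(h.round())],1)
    L=[(0,.031,.078),(0,.060,.078),(0,.070,.072),(0,.073,.062),(0,.073,.032),(0,.070,.022),(0,.060,.016),(0,.031,.016)]
    cv2.polylines(m,[np.int32(np.round([P(p) for p in L]))],False,1,int(3.6*K))
    return cv2.resize(m.astype(np.float32),(shape[1],shape[0]),interpolation=cv2.INTER_AREA)
if __name__=='__main__':
    D=[]
    for k,n in(('t','t0'),('s','s0')):
        c=load(n);F=c['frame'].astype(float);u,v=map(int,proj(c,[.467,-.175,.05]))
        M=((F[:,:,2]>1.25*F[:,:,0])&(F[:,:,2]-F[:,:,0]>12)).astype(np.float32)
        Z=np.zeros_like(M);Z[v-30:v+30,u-35:u+35]=M[v-30:v+30,u-35:u+35];D.append((c,B[k],Z));print(Z.sum())
    def cost(p,DD=D): return sum(np.abs(mugmask(c,b,p[0]/100,p[1]/100,p[2])-Z).sum() for c,b,Z in DD)
    for DD in(D,D[:1],D[1:]):
        best=min((minimize(cost,[46.8,-18.5,t],args=(DD,),method='Nelder-Mead',options=dict(initial_simplex=np.array([[46.8,-18.5,t],[47.8,-18.5,t],[46.8,-17.5,t],[46.8,-18.5,t+.2]]))) for t in(.2,.45)),key=lambda r:r.fun)
        print(best.x,np.degrees(best.x[2]),best.fun)
E
python3 fit.py
python3 - <<'E'
from h import *
from fit import B
# overlay stand model guess
out=[]
for k,n,box in(('t','t0',(235,155,300,235)),('s','s0',(320,230,390,316))):
    c=load(n);x0,y0,x1,y1=box;f=cv2.resize(c['frame'][y0:y1,x0:x1],None,fx=6,fy=6,interpolation=2).copy()
    def P(p): u,v=proj(c,np.array(p)+B[k]);return (int((u-x0+.5)*6),int((v-y0+.5)*6))
    X,Y=.653,.183
    for r,z in((.062,.014),(.009,.215)):
        cv2.polylines(f,[np.array([P((X+r*np.cos(a),Y+r*np.sin(a),z)) for a in np.linspace(0,6.28,40)])],True,(0,255,0),1)
    for dy in(-.006,.006):
        cv2.polylines(f,[np.array([P((X-d,Y+dy,z)) for d,z in((0,.170),(.085,.182),(.094,.198))])],False,(255,255,0),1)
    out.append(f)
h=max(o.shape[0] for o in out);out=[np.pad(o,((0,h-o.shape[0]),(0,0),(0,0))) for o in out]
f=np.hstack(out)[:,:,::-1];f=cv2.resize(f,None,fx=.98,fy=.98);print(f.shape);cv2.imwrite('pics/st.png',np.clip(f*1.5,0,255))
E
```

```text
445.0
616.0
[ 46.73578979 -18.881451     0.31115181] 17.827685701371042 222.4375
[ 46.64118116 -18.69507981   0.30837067] 17.66833812548157 124.0
[ 46.63871297 -18.90851858   0.27842266] 15.952443572209773 92.8125
(506, 794, 3)[ WARN:0@0.604] global loadsave.cpp:1063 imwrite_ Unsupported depth image for selected encoder is fallbacked to CV_8U.
```

View pics/st.png

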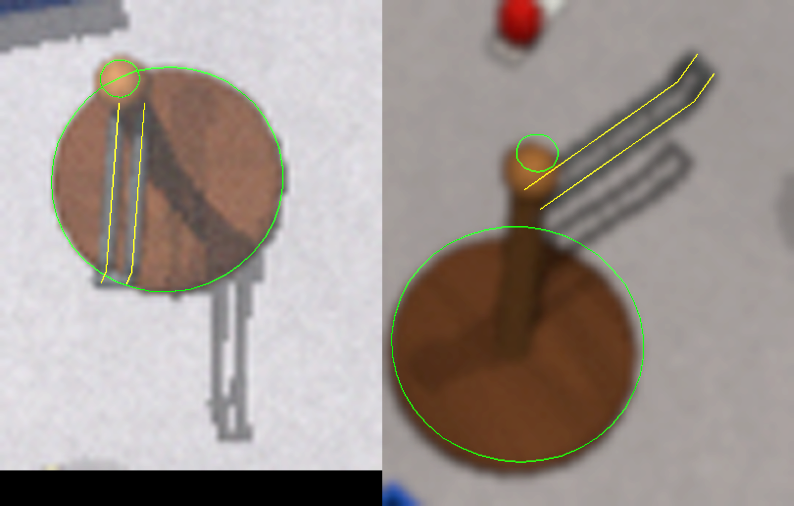

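Stand overlay: the top view agrees to about 1 px, while the scene view wants it ≈1.7 px lower, so I take post ≈(0.655,0.1845) with the hook along -x. The mug fit gives (0.467,-0.1885) at yaw 17.5°.

```bash
python3 -c "
from h import *
st=manip.sense();print(st['ee_pos'],st['qpos']);print(rows([.467,-.1885,.2]))"
```

```text
[ 0.67223329 -0.19509115  0.30716903] [-5.12632757e-02  4.74123536e-01  3.55545482e-01  1.94042783e-03
 -1.43733192e+00  1.99729213e+00]
[-1.371  3.164  1.735]
```

```bash
python3 -m creep '[[[-0.15,0.3,0,1.6,0.8],[-0.3,0.7,0,3.2,0.9],[-0.5,1.1,0,4.8,1],[-0.65,1.5,0.2,6.4,1],[-0.8,1.9,0.4,8,1],[-0.95,2.2,0.6,9.6,1],[-1.1,2.5,0.8,11.2,1],[-1.25,2.85,0.95,12.8,1],[-1.37,3.16,0.95,14.4,1],[-1.37,3.16,0.95,15.6,1]]]' 25
python3 -c "
from h import *
from fit import *
st=manip.sense();m=R.from_rotvec(st['eef_rot']).as_matrix();print(st['ee_pos'],st['qpos'],np.degrees(np.arctan2(m[1,0],m[0,0])));print(rows([.467,-.1885,.053]))"
```

```text
clock: 8.65
ee_pos: [0.4653, -0.1884, 0.2473]
eef_rot: [-0.479, 3.09, -0.008]
wrist_force: [0.7, -0.0, 0.1]
gripper_width: 1.004
[ 0.46528874 -0.18835177  0.24729839] [-0.05955554  0.14753718 -0.25673371  0.00187223 -1.15113457  0.36669456] -162.3564698042812
[0.018 0.012 3.238]
```

```bash
python3 -m creep '[[[0,0,0.9,0,1],[0,0,1.8,0,1],[0,0,2.5,0,1],[0,0,3,0,1],[0,0,3.23,0,1],[0,0,3.23,0,1],[0,0,3.23,0,0.5],[0,0,3.23,0,0.5],[0,0,3.23,0,0.5],[0,0,3.23,0,0.5]]]' 25
python3 - <<'E'
from h import *
st=manip.sense();m=R.from_rotvec(st['eef_rot']).as_matrix();print(st['ee_pos'],st['qpos'],st['wrist_force'],np.degrees(np.arctan2(m[1,0],m[0,0])))
E
```

```text
clock: 9.9
ee_pos: [0.4686, -0.1889, 0.0544]
eef_rot: [-0.48, 3.089, -0.009]
wrist_force: [-1.2, 1.6, 4.4]
gripper_width: 0.742
[ 0.46861519 -0.1889333   0.05435773] [-0.06017232  0.37356371 -0.51012962  0.00321065 -0.67068457  0.36598381] [-1.19774681  1.58816592  4.44609869] -162.33186711993892
```

```bash
python3 -m creep '[[[0,0,-0.2,0,0.5],[0,0,-0.5,0,0.5],[0,0,-1,0,0.5],[0,0,-1.6,0,0.5],[0,0,-2.2,0,0.5],[0,0,-2.6,0,0.5],[0,0,-2.6,0,0.5]]]' 30
python3 - <<'E'
from h import *
st=manip.sense();print(st['ee_pos'],st['wrist_force'],st['wrist_torque'],st['gripper_width'])
a=snap('scene','s4',(240,90,370,220),4);b=snap('top','t4',(340,190,440,290),4)
f=np.hstack([cv2.resize(np.array(a['frame'])[90:220,270:370],None,fx=4,fy=4,interpolation=2),cv2.resize(np.array(b['frame'])[170:300,335:435],None,fx=4,fy=4,interpolation=2)])
cv2.imwrite('pics/c4.png',np.clip(f[:,:,::-1].astype(float)*1.5,0,255).astype('uint8'))
print(proj(a,st['ee_pos']),proj(b,st['ee_pos']))
E
```

```text
clock: 10.78
ee_pos: [0.4669, -0.1885, 0.2122]
eef_rot: [-0.479, 3.084, -0.01]
wrist_force: [-1.1, 0.5, -3.2]
gripper_width: 0.737
[ 0.4668824  -0.18851806  0.2122196 ] [-1.11827253  0.4795932  -3.22191835] [0.09321317 0.07227207 0.04121238] 0.7374927095792458
(np.float64(323.10034966661544), np.float64(134.4570938790588)) (np.float64(390.8130691972584), np.float64(239.51524653310557))
```

View pics/c4.png

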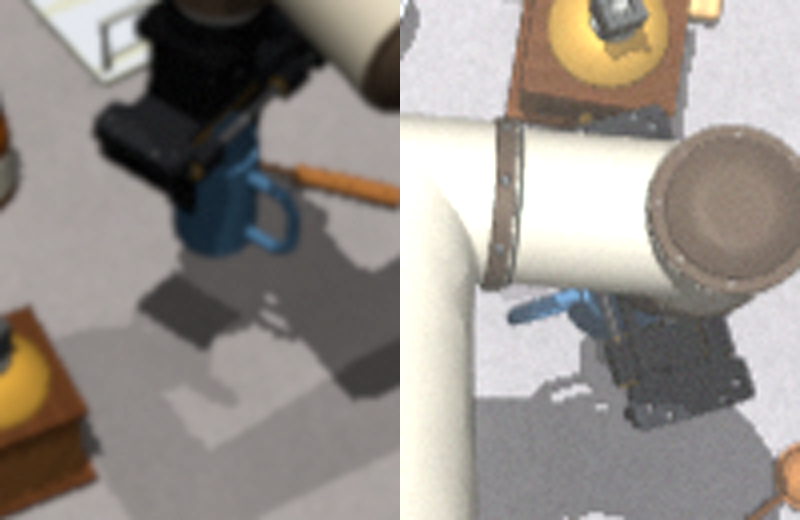

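```bash
python3 - <<'E'
from h import *
from fit import B
st=manip.sense();e=st['ee_pos'];m=R.from_rotvec(st['eef_rot']).as_matrix();hx=-m[:2,0];yv=np.array([-hx[1],hx[0]]);print(e,hx,yv)
for k,n in(('s','s4'),('t','t4')):
    c=load(n)
    for name,d,z in(('outer',.078,.047),('top',.055,.083),('bot',.05,.0)): 
        u,v=proj(c,np.r_[e[:2]+d*yv,e[2]-.0544+z]+B[k]);x0,y0=(270,90) if k=='s' else(335,170)
        print(k,name,(u-x0+.5)*4+(400 if k=='t' else 0),(v-y0+.5)*4)
print('to',rows([.47,.132,e[2]]),rows([.595,.132,.195]))
E
```

```text
[ 0.46506101 -0.18810657  0.20930058] [0.95292469 0.30291812] [-0.30291812  0.95292469]
s outer 299.3129007113489 235.13621000427383
s top 276.29993179495295 188.37283362231506
s bot 267.33367592257355 257.42947633276333
t outer 509.96360458116123 315.18586738587055
t top 548.7523172352298 299.8359457843959
t bot 541.9348799660693 310.8403030499903
to [-1.695  5.06  -0.009] [-3.677  4.43   0.26 ]
```

The mug is held upright with the handle at scene crop (280,210), within about 3 mm of where the TCP predicts. Moving to the staging point in front of the hook.

```bash
python3 -m creep '[[[-0.2,0.5,0,0.3,0.5],[-0.4,1.1,0,0.7,0.5],[-0.7,1.8,0,1.1,0.5],[-1,2.5,0.1,1.5,0.5],[-1.3,3.2,0.2,1.9,0.5],[-1.55,3.9,0.24,2.3,0.5],[-1.8,4.5,0.24,2.6,0.5],[-2.02,4.98,0.24,2.94,0.5],[-2.02,4.98,0.24,2.94,0.5],[-2.02,4.98,0.24,2.94,0.5]]]' 30
python3 - <<'E'
from h import *
st=manip.sense();e=st['ee_pos'];m=R.from_rotvec(st['eef_rot']).as_matrix();print(e,st['wrist_force'],st['gripper_width'],-m[:2,0],m[:,2])
a=snap('scene','s5',(300,170,440,290),1)
b=snap('top','t5',(300,170,440,290),1)
f=np.hstack([cv2.resize(np.array(a['frame'])[180:280,310:410],None,fx=4,fy=4,interpolation=2),cv2.resize(np.array(b['frame'])[160:260,225:325],None,fx=4,fy=4,interpolation=2)])
cv2.imwrite('pics/c5.png',np.clip(f[:,:,::-1].astype(float)*1.5,0,255).astype('uint8'))
E
```

```text
clock: 12.12
ee_pos: [0.4893, 0.1327, 0.1932]
eef_rot: [0.0, 3.13, -0.006]
wrist_force: [0.2, 0.4, -1.9]
gripper_width: 0.735
[0.48928188 0.13265004 0.19317991] [ 0.21074214  0.44846403 -1.93399655] 0.7348593319958331 [9.99935556e-01 5.26606988e-06] [ 0.01135265 -0.00357657 -0.99992916]
```

View pics/c5.png

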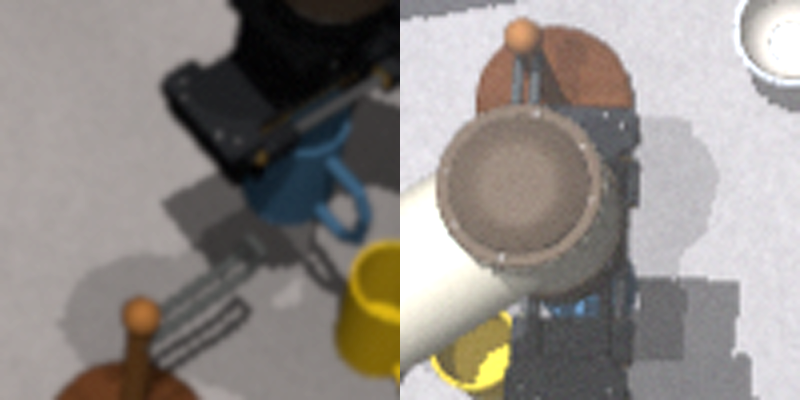

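```bash
python3 - <<'E'
from h import *
from fit import B
c=load('s5');st=manip.sense();e=st['ee_pos'];print(e,st['gripper_width'])
P=lambda p,b=B['s']:tuple(np.round([(a-o+.5)*4 for a,o in zip(proj(c,np.array(p)+b),(310,180))],0))
z0=e[2]-.0544
for n,y,z in(('outer mid',.078,.047),('outer corner hi',.076,.075),('outer corner lo',.076,.018),('top attach',.033,.083),('bot attach',.033,.012),('far-lip bottom',0,0)): print(n,P((e[0],e[1]+y,z0+z)))
for n,x,y,z in(('hooktip',.561,.1845,.2),('hookmid',.605,.1845,.177),('post',.655,.1845,.215)): print(n,P((x,y,z)))
# scene/hook: pixel-based position of hook tip & mug lines at given z
for n,u,v,z in(('tip obs',255,240,.2),('post obs',141,316,.215)): print(n,atz(c,310+u/4-.5,180+v/4-.5,z)-B['s'])
E
```

```text
[0.48971274 0.13229647 0.19390041] 0.7386314702953445
outer mid (np.float64(365.0), np.float64(230.0))
outer corner hi (np.float64(369.0), np.float64(207.0))
outer corner lo (np.float64(357.0), np.float64(249.0))
top attach (np.float64(329.0), np.float64(155.0))
bot attach (np.float64(316.0), np.float64(208.0))
far-lip bottom (np.float64(285.0), np.float64(184.0))
hooktip (np.float64(259.0), np.float64(245.0))
hookmid (np.float64(203.0), np.float64(295.0))
post (np.float64(144.0), np.float64(307.0))
tip obs [0.5608 0.1799 0.2   ]
post obs [0.6604 0.1883 0.215 ]
```

```bash
python3 -m creep '[[[-0.3,0.02,0,0,0.5],[-0.6,0.02,0,0,0.5],[-0.85,0.02,0,0,0.5],[-1.05,0.02,0,0,0.5],[-1.2,0.02,0,0,0.5],[-1.3,0.02,0,0,0.5]]]' 30
python3 -c "
from h import *
a=snap('scene','s6',(310,180,410,280),5)
st=manip.sense();print(st['ee_pos'],st['wrist_force'],st['wrist_torque'])"
```

```text
clock: 12.98
ee_pos: [0.568, 0.1333, 0.1948]
eef_rot: [0.002, 3.129, -0.005]
wrist_force: [0.1, 0.6, -2.5]
gripper_width: 0.735
[0.56863366 0.13342562 0.19476538] [ 0.82655794  0.06561737 -2.39396451] [ 0.07643375 -0.17238437 -0.00926424]
```

View pics/s6.png

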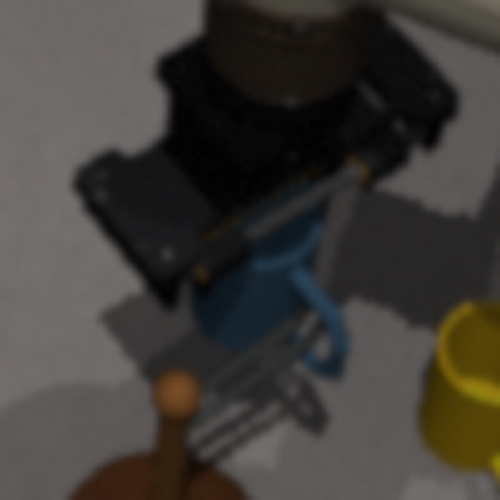

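The hook end now shows inside the handle opening, at crop ≈(315,320), and there's no contact force. Continuing in, then lowering.

```bash
python3 -m creep '[[[-0.15,0,0,0,0.5],[-0.3,0,0,0,0.5],[-0.42,0,0,0,0.5],[-0.42,0,0.1,0,0.5],[-0.42,0,0.2,0,0.5],[-0.42,0,0.27,0,0.5]]]' 30
python3 -c "
from h import *
st=manip.sense();print(st['ee_pos'],st['wrist_force'],st['wrist_torque'],st['gripper_width'])"
```

```text
clock: 13.78
ee_pos: [0.5935, 0.1332, 0.1781]
eef_rot: [0.002, 3.13, -0.005]
wrist_force: [-0.1, 0.2, -3.2]
gripper_width: 0.738
[0.59349446 0.13320671 0.17811489] [-0.07234861  0.21085061 -3.22931323] [ 0.05794041 -0.0754946   0.00203935] 0.7379859921453615
```

```bash
python3 -m creep '[[[0,0,0.05,0,0.5],[0,0,0.1,0,0.5],[0,0,0.14,0,0.5],[0,0,0.17,0,0.5]]]'
python3 -m creep '[[[0,0,0.03,0,0.5],[0,0,0.05,0,0.5]]]'
python3 -m creep '[[[0,0,0.03,0,0.5],[0,0,0.05,0,0.5]]]'
```

```text
clock: 14.28
ee_pos: [0.5937, 0.1332, 0.1679]
eef_rot: [0.002, 3.129, -0.005]
wrist_force: [0.4, -0.0, -2.8]
gripper_width: 0.741
clock: 14.52
ee_pos: [0.5937, 0.1332, 0.1648]
eef_rot: [0.002, 3.129, -0.005]
wrist_force: [0.3, -0.0, -2.7]
gripper_width: 0.735
clock: 14.78
ee_pos: [0.5941, 0.1332, 0.1629]
eef_rot: [0.001, 3.128, -0.005]
wrist_force: [-1.8, -0.0, 3.6]
gripper_width: 0.742
```

```bash
python3 -m creep '[[[0,0,0,0,0.76],[0,0,0,0,0.78],[0,0,0,0,0.85],[0,0,0,0,1],[0,0,0,0,1],[0,0,0,0,1],[0,0,0,0,1],[0,0,0,0,1],[0,0,0,0,1],[0,0,0,0,1]]]' 10
python3 -c "
from h import *
snap('scene','s7',(310,170,410,270),5);snap('top','t7')"
```

```text
clock: 16.02
ee_pos: [0.5941, 0.1332, 0.1629]
eef_rot: [0.001, 3.128, -0.005]
wrist_force: [-0.2, -0.4, 0.7]
gripper_width: 1.0
```

The picture limit is reached, so I check with image code: the position of the blue pixels against predicted hanging poses, and the wrist force as the gripper rises.

```bash
python3 -m creep '[[[0,0,-0.15,0,1],[0,0,-0.3,0,1],[0,0,-0.5,0,1],[0,0,-0.8,0,1]]]'
python3 -m creep '[[[0,0,-0.5,0,1],[0,0,-1,0,1],[0,0,-1.7,0,1],[0.5,-0.5,-2.3,0,1],[1.2,-1.2,-2.5,0,1],[1.8,-2.1,-2.5,0,1],[2.2,-3,-2.5,0,1],[2.2,-3.8,-2.5,0,1],[2.2,-3.8,-2.5,0,1],[2.2,-3.8,-2.5,0,1]]]'
python3 - <<'E'
from h import *
import time
def blue(s,u0,u1,v0,v1):
    F=np.array(s['frame']).astype(float);M=((F[:,:,2]>1.25*F[:,:,0])&(F[:,:,2]-F[:,:,0]>12))
    v,u=np.nonzero(M[v0:v1,u0:u1]);return len(u),(u.mean()+u0).round(2),(v.mean()+v0).round(2),u.min()+u0,u.max()+u0,v.min()+v0,v.max()+v0
for i in range(3):
    a=vision.snapshot('scene');b=vision.snapshot('top')
    print('S',blue(a,310,420,190,300),'T',blue(b,235,320,165,250))
a=snap('scene','s8');b=snap('top','t8')
# candidates: hanging mug rotated by phi about hook axis (world x), contact at upper outer corner of loop (y=.062,z=.073)
for phi in(0,20,40,60,75,90):
    r=R.from_euler('x',phi,degrees=True); piv=np.array([0,.064,.071]);H=np.array([.594,.1845,.183])
    an=np.linspace(0,6.28,30,endpoint=False);pts=np.array([(.033*np.cos(q),.033*np.sin(q),z) for q in an for z in(0,.095)]+[(0,.078,.047)])
    W=r.apply(pts-piv)+H
    for k,s in(('S',a),('T',b)):
        p=np.array([proj(s,w) for w in W]);print(phi,k,p.mean(0).round(0),p.min(0).round(0),p.max(0).round(0))
E
```

```text
clock: 16.62
ee_pos: [0.5933, 0.1333, 0.2118]
eef_rot: [0.001, 3.128, -0.005]
wrist_force: [0.3, -0.3, -0.3]
gripper_width: 0.998
clock: 17.88
ee_pos: [0.4591, -0.0941, 0.3613]
eef_rot: [0.002, 3.127, -0.004]
wrist_force: [0.0, 0.2, -0.4]
gripper_width: 0.994
S (707, np.float64(356.94), np.float64(254.66), np.int64(340), np.int64(373), np.int64(235), np.int64(275)) T (556, np.float64(264.41), np.float64(193.69), np.int64(242), np.int64(284), np.int64(185), np.int64(204))
S (650, np.float64(359.1), np.float64(260.62), np.int64(341), np.int64(374), np.int64(240), np.int64(279)) T (599, np.float64(258.79), np.float64(193.42), np.int64(240), np.int64(278), np.int64(184), np.int64(204))
S (671, np.float64(360.38), np.float64(263.1), np.int64(342), np.int64(376), np.int64(242), np.int64(282)) T (601, np.float64(258.82), np.float64(193.47), np.int64(240), np.int64(278), np.int64(184), np.int64(204))
0 S [349. 238.] [336. 218.] [366. 259.]
0 T [278. 194.] [251. 179.] [291. 209.]
20 S [351. 245.] [336. 224.] [368. 265.]
20 T [275. 195.] [248. 181.] [291. 210.]
40 S [355. 252.] [338. 231.] [372. 273.]
40 T [269. 196.] [246. 183.] [288. 210.]
60 S [359. 259.] [340. 238.] [378. 280.]
60 T [262. 197.] [242. 184.] [282. 209.]
75 S [363. 264.] [344. 243.] [383. 286.]
75 T [256. 197.] [236. 185.] [275. 208.]
90 S [367. 268.] [347. 247.] [388. 290.]
90 T [250. 196.] [231. 185.] [267. 208.]
```

The mug hangs on the hook at about 65° and is swinging. I'll let it settle and check everything else.

```bash
W='[[[0,0,0,0,1],[0,0,0,0,1],[0,0,0,0,1],[0,0,0,0,1],[0,0,0,0,1],[0,0,0,0,1],[0,0,0,0,1],[0,0,0,0,1],[0,0,0,0,1],[0,0,0,0,1]]]'
for i in 1 2 3 4 5 6; do python3 -m creep '[[[0,0,0,0,1],[0,0,0,0,1],[0,0,0,0,1],[0,0,0,0,1],[0,0,0,0,1],[0,0,0,0,1],[0,0,0,0,1],[0,0,0,0,1],[0,0,0,0,1],[0,0,0,0,1]]]' | head -1; done
python3 - <<'E'
from h import *
def blue(s,u0,u1,v0,v1):
    F=np.array(s['frame']).astype(float);M=((F[:,:,2]>1.25*F[:,:,0])&(F[:,:,2]-F[:,:,0]>12))
    v,u=np.nonzero(M[v0:v1,u0:u1]);return len(u),(u.mean()+u0).round(2),(v.mean()+v0).round(2)
for i in range(5):
    a=vision.snapshot('scene');b=vision.snapshot('top');print(blue(a,310,420,190,300),blue(b,235,320,165,250))
a={k:np.array(v) for k,v in a.items()}
F=a['frame'].astype(float);G=F[165:225,225:262];w=(G[:,:,0]-1.6*G[:,:,1]).clip(15)-15;yy,xx=np.mgrid[165:225,225:262]
c=((xx*w).sum()/w.sum(),(yy*w).sum()/w.sum());print('knob',c,atz(a,*c,.162))
s0=load('s0');t0=load('t0')
for n,s,q,box in(('yellowS',s0,a,(385,225,430,290)),('tumblerS',s0,a,(420,280,465,335)),('jarS',s0,a,(245,105,278,145)),('bowlS',s0,a,(272,228,312,265))):
    x0,y0,x1,y1=box;A=s['frame'][y0:y1,x0:x1].mean(2).astype(np.float32);Bq=q['frame'][y0:y1,x0:x1].mean(2).astype(np.float32)
    print(n,cv2.phaseCorrelate(A,Bq,cv2.createHanningWindow(A.shape[::-1],cv2.CV_32F)))
E
```

```text
clock: 19.52
clock: 20.78
clock: 22.02
clock: 23.28
clock: 24.52
clock: 25.78
(661, np.float64(358.94), np.float64(259.36)) (548, np.float64(261.53), np.float64(193.91))
(663, np.float64(358.92), np.float64(259.34)) (549, np.float64(261.5), np.float64(193.99))
(659, np.float64(358.95), np.float64(259.35)) (546, np.float64(261.48), np.float64(194.02))
(662, np.float64(358.92), np.float64(259.35)) (548, np.float64(261.54), np.float64(194.0))
(662, np.float64(358.95), np.float64(259.37)) (547, np.float64(261.57), np.float64(193.94))
knob (np.float64(245.19143413367942), np.float64(194.61817001946787)) [ 0.7574 -0.1617  0.162 ]
yellowS ((0.426560099639854, 0.11182966146489548), 0.8853381807421461)
tumblerS ((0.5192475935723309, 0.06417492018274729), 0.8939695626718026)
jarS ((-0.03254687363995501, -0.10179363484413528), 0.9966220561001036)
bowlS ((0.05789309987460456, 0.03599194418301366), 0.9762624687701463)
```

```bash
python3 -c "
from workcell import manip
print(manip.job_done())"
```

```text
the job is handed in; nothing more can be done
None
```

I fitted the crank onto the mill's square shaft and hung the blue mug by its handle on the hook. The job was handed in at about 26 s of the 72 s; no verdict was reported.

**Crank:** It slid onto the shaft without contact force and I released it at seat height. In the last image the knob was within about 3 mm of where a fully home crank would put it. One pixel is roughly 3 mm, so "fully home" rests mainly on the gripper height at release, not on a direct measurement.

**Blue mug:** The hook end was visible inside the handle before I lowered the mug, and I felt contact with the hook before letting go. It swung and then came to rest at a tilt of about 60°. Over the last five image pairs it stayed still to within 0.1 px, and the gripper was well clear of it.

**Bystanders:** The yellow mug, red tumbler, coffee jar and sugar bowl moved by half a pixel or less in the scene view.

**Checks that failed or disagreed:**
- My fit of the spindle angle from the images was inconclusive. The crank went on at its original yaw anyway.
- The two cameras disagreed by 3–5 mm on the stand, so I used a value in between.
- The gripper opening on the mug read about 64 mm instead of 66 mm. I found no cause, and it held.
- The 12-picture limit was used up by the time I released the mug, so the final checks are numerical only.

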